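# Seat the substrate carrier in the stage corner and switch on the vacuum

## Task

Slide the aluminium substrate carrier along the dark grey stage until it lies flush against the long steel fence on the stage's far side and also butts against the steel end stop at one end of that fence. Then push the vacuum lever all the way over, away from the robot, to hold it down. Only push, with the fingers: do not lift or tip the carrier, and leave the other things where they stand.

Things in the scene. Friction and masses are not known exactly. Their poses are not given: they have to be found in the camera images.
- stage: Fixed dark grey slab, 240 (x) by 370 (y) by 30 mm high, turned a few degrees. Origin: centre of its underside, on the table; x points away from the robot across the slab, y along the fence, z up; its flat top is 30 mm above the table. Along its far side runs a fixed steel fence, 360 mm long and 12 mm high above the slab's top; the face that the carrier meets lies at stage x = +85 mm.
- stop: Fixed steel end stop on the stage, a bar 90 (x) by 24 (y) by 20 mm high at either the +y or the -y end of the fence (stage x = +38 mm, stage y = +155 or -155 mm), its axes parallel to the stage's. Origin: centre of its underside. The other end has only a flat empty mounting pad, 1 mm thick.
- carrier: Loose aluminium plate on the stage, 90 (x) by 130 (y) by 12 mm high, about 0.25 to 0.5 kg, with six flat white ceramic tiles on its top. Origin: centre of its underside; x and y along its sides, x roughly along the stage's x at the start (turned up to 0.3 rad). It slides with ordinary friction. Seated, its centre lies at stage x = +40 mm and 77 mm from the stop's centre along stage y, towards the stage's middle.
- vac_lever_tip (a point): Centre of the black ball (26 mm diameter) at the top of the vacuum lever, 80 mm from the lever's pivot along a steel rod 10 mm thick.
- vac_lever_base: Fixed grey block, 70 (x) by 50 (y) by 25 mm high, that carries the vacuum lever; it stands on the table to the left or right of the stage. Origin: centre of its underside; the lever's pivot lies 22 mm above it, its axis along the block's y. The lever swings in the block's x-z plane; block x points away from the robot, up to 0.3 rad askew.
- vac_lever (a joint): Angle of the vacuum lever, rad: 0 = leaning 0.5 rad from upright towards the robot (block -x), 0.5 = upright, 1.0 = all the way over, against its limit, leaning away from the robot (block +x). It stays where it is left, and takes about 1 N at the ball to move.
- joystick: Bystander, fixed: black block 70 x 50 x 25 mm with an upright joystick, 80 mm high over all, on the side of the stage where the lever is not. Origin: centre of its underside.
- weight: Bystander, loose: knobbed brass weight, 24 mm diameter, 36 mm high, on a near corner of the stage. Origin: centre of its underside.
- gauge: Bystander, loose: steel gauge block 20 x 30 x 35 mm high, on the other near corner of the stage. Origin: centre of its underside.
- pot: Bystander, loose: amber glass jar with a black lid, 48 mm diameter, 45 mm high, on the table nearer to the robot than the stage. Origin: centre of its underside.
- tape: Bystander, loose: amber roll of tape lying flat, 84 mm diameter, 22 mm high, nearer to the robot than the stage. Origin: centre of its underside.
- magazine: Bystander, loose: black compartment tray 100 x 75 x 18 mm, on the table at the side. Origin: centre of its underside.
- driver: Bystander, loose: screwdriver, 160 mm long, lying on the table at the side.
- spare: Bystander, loose: smaller aluminium plate without tiles, 70 x 100 x 12 mm, on the table beyond the stage. Origin: centre of its underside.

How it is judged (in metres and radians):
On the way, in this order (a step that is already met when the one before it is completed fails the run):
1. the carrier lies flush against the fence and against the end stop (x of carrier in the frame of stage between 0.037 and 0.043 m and (y of carrier in the frame of stop between 0.074 and 0.08 m or y of carrier in the frame of stop between -0.08 and -0.074 m) and y of carrier in the frame of stage between -0.09 and 0.09 m and angle between the x axis of carrier and the x axis of stage, either way round below 0.025 rad and height (world z) of carrier below 0.033 m), for 0.2 s.
2. the vacuum lever is pushed all the way over (value of joint vac_lever above 0.9 rad), for 0.1 s.
At the end, for the whole second after the job is handed in: The carrier lies flat on the stage at rest, with its long side within 3 mm of the fence and its end within 3 mm of the end stop, square to the fence within 0.025 rad, and the vacuum lever stands beyond 0.9 rad of its 1.0 rad swing (all of step 1 and value of joint vac_lever above 0.9 rad and linear speed of carrier below 0.005 m/s); the robot touches nothing.
It fails at once if the carrier is lifted more than 8 mm or tipped (height (world z) of carrier above 0.038 m or angle between carrier's own z axis and vertical above 0.12 rad).
It fails at once if the carrier is pushed off the stage (height (world z) of carrier below 0.022 m).
It fails at once if the vacuum lever is pushed over before the carrier is seated (not (x of carrier in the frame of stage between 0.037 and 0.043 m and (y of carrier in the frame of stop between 0.074 and 0.08 m or y of carrier in the frame of stop between -0.08 and -0.074 m) and y of carrier in the frame of stage between -0.09 and 0.09 m and angle between the x axis of carrier and the x axis of stage, either way round below 0.025 rad and height (world z) of carrier below 0.033 m) and value of joint vac_lever above 0.9 rad).
It fails at once if another thing is moved by more than 25 mm (distance of any of weight, gauge, pot, tape, magazine, driver, spare from where it was at the start of the episode above 0.025 m).
It also fails if it takes over 58 s, if anything falls off the work surface, if the arm or the gripper's body presses on something with over 40 N, if the wrist force passes 120 N, or if a joint passes its speed limit or range.

## Robot

A 6-joint arm with a two-finger parallel gripper is mounted at the origin on the work surface. World frame = base frame: x ahead of the robot, y to its left, z up, the work surface at z = 0. Lengths are in mm, angles in degrees, forces in N, time in s.
With the tool pointing down it reaches from about 350 to 1000 mm from the base axis. Payload 7.1 kg.
Tool frame: the origin (TCP) lies midway between the tips of the shut fingers; the grasp point (between the pads) lies 19 mm behind it; z points along the fingers, y is the direction in which the jaws open and shut (so a half turn about z gives the same grasp; the last joint's range is limited). The gripper opens to 85 mm and grips with 20 to 120 N. Pads are 22 mm wide; open, the fingers measure 114 mm over their backs; the gripper's body (76 mm by 85 mm) begins 54 mm behind the grasp point. The pads swing forward as they close: fully open they stand 13 mm farther back than shut.
Start: joints at [-71.849, 24.242, 93.386, -0, 62.372, -1.089], TCP at [205.97, -590.069, 196.419] pointing down, gripper open.
Joint ranges: [-172.04, 172.04], [-51.8, 120.97], [4.93, 147.93], [-75.15, 255.16], [6.16, 154.13], [-145.62, 145.62]. Speed limits (degrees/s): [136.94, 136.94, 172.46, 180, 180, 180].

## Interface

Orientations are given as a 3x3 rotation matrix whose columns are the frame's x, y, z axes.
In Python, from plant import get_state, get_image, hand_in gives the robot as it stands.
- The arm moves only by the tool carry_out, never from a script. Its argument "increments" is text: rows parted by semicolons, each of 7 numbers parted by spaces: the finger opening in cm, from 0 to 8.54, then the shift along the world's x, y, z in cm, then the turn, a rotation vector about the world's x, y, z in units of 6 degrees (1.0 is 6 degrees). A call has 1 to 12 rows; each row is the pose to reach, as a shift and turn from the pose measured when the call began; what a row does not reach only later rows make up. A row lasts 1/12 s, in which the tool goes at most 41.7 mm and 7.16 degrees, less where a joint would pass 70% of its speed; a pose out of reach is approached as far as the arm can. A call with a gripper value outside its range is refused whole. The fingers move at their own pace and stop on an object; "newtons" is the grip in N (left out, the last holds). Time passes only in rows, so rows that repeat a pose let the fingers close. It gives the time, the measured TCP pose, the force and the opening at its end, in the units of the state.
- get_state(): the state, without advancing time (a new reading comes with each control period).
- get_image(name): name is "side" or "top" or "wrist"; returns a dict with "image" (480x640x3 uint8, blue, green, red), "mtx" (3x3 intrinsics, pixels), "k1" (the pictures are not rectified: a ray, as slopes to the right and down, at radius r is drawn at 1 + k1 r^2 times it, then the intrinsics apply), "eye" and "attitude" of the camera in the world. Camera axes: x right, y up, looking along -z (the intrinsics and any distortion apply to the point x, -y, -z); pixel columns grow to the right and rows downward; lengths in mm; the calibration is good to about 2 mm. A picture is of the moment at which its call begins. There is no depth.
- hand_in(): hands the job in, once; it reports no verdict.
The state is a dict: "clock": time; "joint_pos": joint angles; "qvel": joint speeds; "tau": joint torques, N m; "tcp_pos": TCP position; "tool_rot": TCP orientation; "force": force on the tool from outside, world axes, zero at the start; "wrist_torque": the same for the moment, N m; "grip_width": finger opening in mm.
Only numpy, scipy, OpenCV 4.12 (cv2) and the standard library are available. Lean on these libraries where they do the work, as an engineer would, in place of code of your own. Each camera call takes 0.05 s, during which the arm holds its last target.

## Working session

There is one attempt and no reset: what is moved stays moved. The work goes in short steps, Python scripts to look and compute and a tool call to move; the robot and the scene stay as the last step left them, time stands still between calls to the robot, and variables do not carry over. Pictures are saved under pics/ and viewed, and the job is handed in when it is done.

Besides the shell and the picture viewer there is one more tool, called by a JSON object that holds its "fn" and its "kwargs", one argument or row to a line. carry_out: Moves the arm, as the interface text tells. Its arguments: {"type":"object","properties":{"increments":{"type":"string"},"newtons":{"type":"number"}},"required":["increments"]}

```bash
mkdir -p pics; ls; python3 - <<'E'
from plant import get_state,get_image
import cv2,json
s=get_state(); print(s)
for n in ("top","side","wrist"):
    d=get_image(n); cv2.imwrite(f"pics/{n}0.png",d["image"]); print(n,d["mtx"],d["k1"],d["eye"],d["attitude"])
E
```

```text
pics
{'clock': 0.0, 'joint_pos': array([-7.18482010e+01,  2.42818651e+01,  9.34323865e+01, -3.72032883e-04,
        6.23730149e+01, -1.08977492e+00]), 'qvel': array([ 0.03952558,  0.03896074,  0.01903435, -0.0539373 , -0.07780631,
       -0.02966396]), 'tau': array([-1.63259632e-03, -5.57381701e+01, -2.81742561e+01, -1.37378711e-04,
        7.13641828e-03, -9.88692754e-07]), 'tcp_pos': array([ 205.79099464, -589.50441668,  195.66715873]), 'tool_rot': array([[ 9.44136507e-01,  3.29554283e-01, -4.79962485e-04],
       [ 3.29554632e-01, -9.44135401e-01,  1.44549765e-03],
       [ 2.32203688e-05, -1.52292096e-03, -9.99998840e-01]]), 'force': array([ 1.01040865, -0.36047514, -0.29591273]), 'wrist_torque': array([ 0.03092867, -0.02669129,  0.04089762]), 'grip_width': 85.2457287562838}
top [[558.65993688   0.         326.92524455]
 [  0.         558.65993688 243.25899563]
 [  0.           0.           1.        ]] -0.16880933929921582 [ 411.90619094  -20.53354556 1354.24927421] [[ 0.01652721  0.99339194 -0.11357506]
 [-0.99984503  0.0157311  -0.00790229]
 [-0.00606341  0.11368807  0.99349799]]
side [[560.91375444   0.         321.63821663]
 [  0.         560.91375444 238.12884757]
 [  0.           0.           1.        ]] -0.1011523123970343 [367.67873863 798.76782938 946.74731285] [[-0.97601546  0.16564479 -0.14126441]
 [-0.21734491 -0.70430501  0.6758074 ]
 [ 0.01245074  0.69030157  0.72341463]]
wrist [[368.72587227   0.         317.46930587]
 [  0.         368.72587227 235.27914923]
 [  0.           0.           1.        ]] -0.026969795943083283 [ 280.35600047 -564.6100332   373.76525965] [[ 0.32981614  0.89836596  0.2901033 ]
 [-0.94404433  0.31427089  0.1000705 ]
 [-0.0012711  -0.30687524  0.9517489 ]]
```

View pics/top0.png

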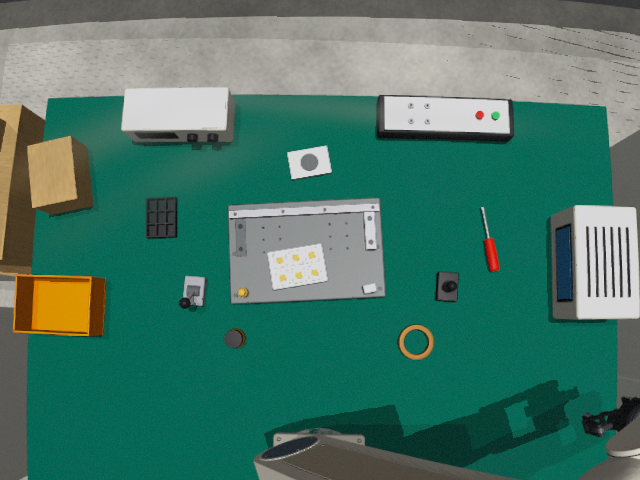

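View pics/side0.png

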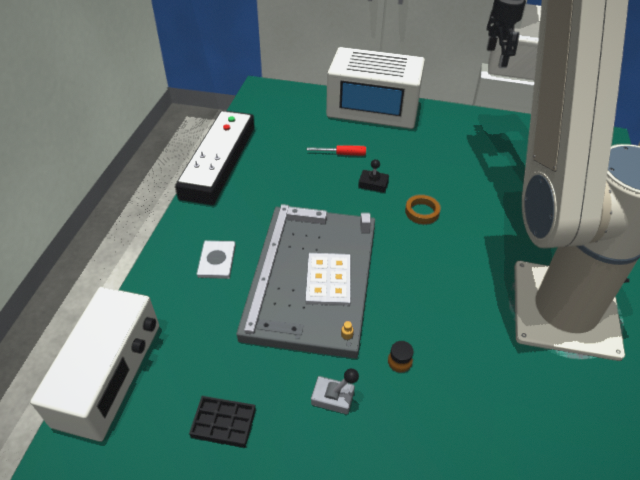

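The top view shows the stage at about (230–385, 200–303). The stop is at the right end (-y, px 371,230) and the lever is on the left (ball at about 185,302). The carrier is around (297,267), the weight at (243,293) and the gauge at (370,288). I'll enlarge this to get accurate corners.

```bash
cat > h.py <<'E'
import numpy as np,cv2
from plant import get_state,get_image
def ray(d,px):
    K=d["mtx"];k=d["k1"]
    p=cv2.undistortPoints(np.array(px,float).reshape(-1,1,2),K,np.array([k,0,0,0,0.])).reshape(-1,2)
    c=np.c_[p[:,0],-p[:,1],-np.ones(len(p))]
    return np.array(d["eye"]),c@np.array(d["attitude"]).T
def at(d,px,z):
    e,r=ray(d,px); return e+r*((z-e[2])/r[:,2])[:,None]
def proj(d,P):
    c=(np.atleast_2d(P)-d["eye"])@np.array(d["attitude"])
    q=np.c_[c[:,0],-c[:,1],-c[:,2]]
    return cv2.projectPoints(q,np.zeros(3),np.zeros(3),d["mtx"],np.array([d["k1"],0,0,0,0.]))[0].reshape(-1,2)
def crop(d,name,x0,y0,x1,y1,f):
    cv2.imwrite(name,cv2.resize(d["image"][y0:y1,x0:x1],None,fx=f,fy=f,interpolation=cv2.INTER_CUBIC))
E
python3 - <<'E'
from h import *
d=get_image("top"); crop(d,"pics/t1.png",225,190,390,310,4.8)
crop(d,"pics/t2.png",170,265,250,325,9)
E
```

```text
(no output)
```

View pics/t1.png

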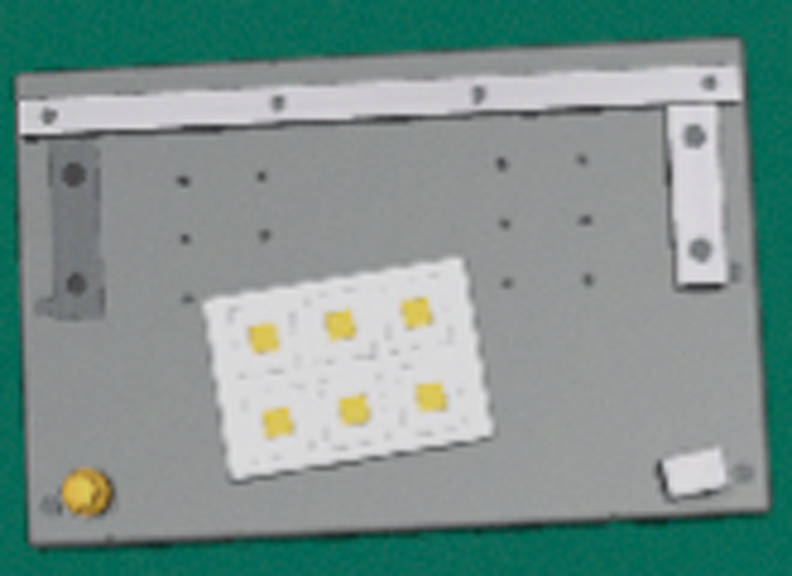

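View pics/t2.png

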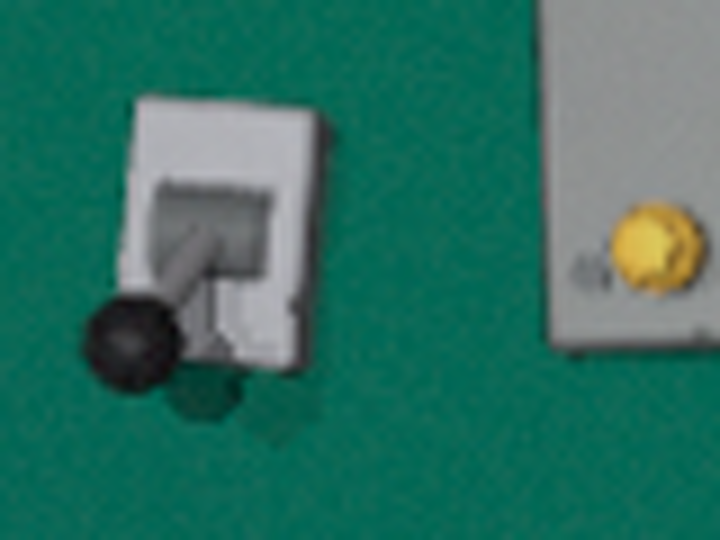

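```bash
cat >> h.py <<'E'
from scipy.optimize import least_squares
def fitrect(P,w,h):
    # P in order (+x+y),(+x-y),(-x-y),(-x+y); returns x,y,th
    L=np.array([[w,h],[w,-h],[-w,-h],[-w,h]])/2
    f=lambda q:((np.c_[np.cos(q[2])*L[:,0]-np.sin(q[2])*L[:,1],np.sin(q[2])*L[:,0]+np.cos(q[2])*L[:,1]]+q[:2])-P[:,:2]).ravel()
    r=least_squares(f,[*P[:,:2].mean(0),0]); return r.x,r.fun.round(1)
E
python3 - <<'E'
from h import *
d=get_image("top")
c=lambda a,s,o:np.array(a)/s+np.array(o)-.4
S=at(d,c([(16,75),(742,39),(770,511),(30,545)],4.8,(225,190)),30)
C=at(d,c([(204,301),(464,257),(494,435),(232,480)],4.8,(225,190)),42)
sx,r=fitrect(S,240,370);print(sx,r)
cx,r2=fitrect(C,90,130);print(cx,r2)
th=sx[2];R=np.array([[np.cos(th),-np.sin(th)],[np.sin(th),np.cos(th)]])
ins=lambda p:(np.asarray(p)[...,:2]-sx[:2])@R
print("carrier in stage",ins(cx),np.degrees(cx[2]-th),"stage deg",np.degrees(th))
F=at(d,c([(20,134),(741,101)],4.8,(225,190)),42);print("fence",F,ins(F))
T=at(d,c([(667,104),(720,100),(726,285),(678,287)],4.8,(225,190)),50);print("stop",ins(T).round(1))
B=at(d,c([(137,97),(325,108),(302,370),(117,360)],9,(170,265)),25)
b,r=fitrect(B,70,50);print("base",b,r,np.degrees(b[2]))
ball=c([(135,342)],9,(170,265))
for z in (80,92,100):print("ball",z,at(d,ball,z))
W=at(d,c([(88,490)],4.8,(225,190)),60);G=at(d,c([(692,472)],4.8,(225,190)),65);print(W,ins(W),G,ins(G))
print("seated target",sx[:2]+R@[40,-78], R@[1,0])
E
```

```text
[5.46073034e+02 4.08370919e+01 6.43154196e-02] [ 1.7  1.9  1.8 -1.8 -1.5 -1.9 -2.1  1.9]
[5.06255513e+02 5.90998297e+01 1.84919344e-01] [ 0.4  0.2  0.5  0.2 -0.6 -0.1 -0.3 -0.2]
carrier in stage [-38.56143099  20.78409459] 6.910095840254156 stage deg 3.685002102819989
fence [[ 620.19501885  225.7932829    42.        ]
 [ 642.13328861 -132.86289959   42.        ]] [[  85.85607186  179.80988903]
 [  84.69776031 -179.51475976]]
stop [[  83.6 -142.1]
 [  84.3 -168.4]
 [  -7.4 -166. ]
 [  -7.3 -142.4]]
base [ 4.44510643e+02  3.07269674e+02 -4.16685348e-02] [ 0.  -0.6 -0.2  0.9 -0.3  0.1  0.5 -0.4] -2.3874311798272596
ball 80 [[414.92321744 314.90347367  80.        ]]
ball 92 [[414.89480516 311.74455939  92.        ]]
ball 100 [[414.87586365 309.63861654 100.        ]]
[[443.57044542 182.97267059  60.        ]] [[-93.15545346 148.42966303]] [[ 457.16836045 -108.44295856   65.        ]] [[ -98.31525226 -143.25741019]]
seated target [591.00347783 -34.43079773] [0.99793248 0.06427109]
```

The fits are consistent to within 2 mm: the stage is at (546, 41) turned 3.7°, and the carrier sits at stage (-39, +21) turned 6.9°. The seated target is stage (40, -78). I'll push it to the fence first with the fingers open, then along the fence to the stop.

{"fn": "carry_out", "kwargs": {
  "increments": "8.5 23.1 63.8 -2 0 0 -2.6;8.5 23.1 63.8 -2 0 0 -2.6;8.5 23.1 63.8 -2 0 0 -2.6;8.5 23.1 63.8 -2 0 0 -2.6;8.5 23.1 63.8 -2 0 0 -2.6;8.5 23.1 63.8 -2 0 0 -2.6;8.5 23.1 63.8 -2 0 0 -2.6;8.5 23.1 63.8 -2 0 0 -2.6;8.5 23.1 63.8 -2 0 0 -2.6;8.5 23.1 63.8 -2 0 0 -2.6;8.5 23.1 63.8 -2 0 0 -2.6;8.5 23.1 63.8 -2 0 0 -2.6"
}}

```text
clock: 1.25
tcp_pos: [376.3, -118.2, 181.7]
tool_rot: [[0.998, 0.063, 0.001], [0.063, -0.998, 0.0], [0.001, -0.0, -1.0]]
force: [1.4, 0.4, 0.3]
grip_width: 85.1
```

{"fn": "carry_out", "kwargs": {
  "increments": "8.5 6.1 16.7 -3 0 0 0;8.5 6.1 16.7 -3 0 0 0;8.5 6.1 16.7 -3 0 0 0;8.5 6.1 16.7 -3 0 0 0;8.5 6.1 16.7 -3 0 0 0;8.5 6.1 16.7 -3 0 0 0;8.5 6.1 16.7 -8 0 0 0;8.5 6.1 16.7 -11 0 0 0;8.5 6.1 16.7 -12 0 0 0;8.5 6.1 16.7 -12 0 0 0;8.5 6.1 16.7 -12 0 0 0"
}}

```text
clock: 2.17
tcp_pos: [437.2, 48.2, 62.1]
tool_rot: [[0.998, 0.062, -0.0], [0.062, -0.998, 0.0], [-0.0, -0.0, -1.0]]
force: [0.4, 0.2, 0.7]
grip_width: 85.0
```

```bash
python3 - <<'E'
from h import *
s=get_state();print(s["joint_pos"].round(1),s["tcp_pos"].round(1))
d=get_image("top"); crop(d,"pics/t3.png",215,180,395,315,4.4)
d=get_image("side"); crop(d,"pics/s3.png",230,190,390,360,3.5)
E
```

```text
[  4.7  22.2 121.2   0.   36.6  91.1] [437.2  48.2  62.1]
```

View pics/s3.png

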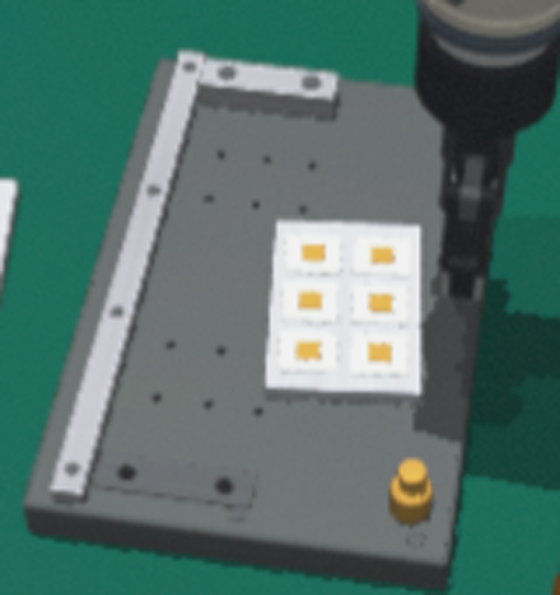

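View pics/t3.png

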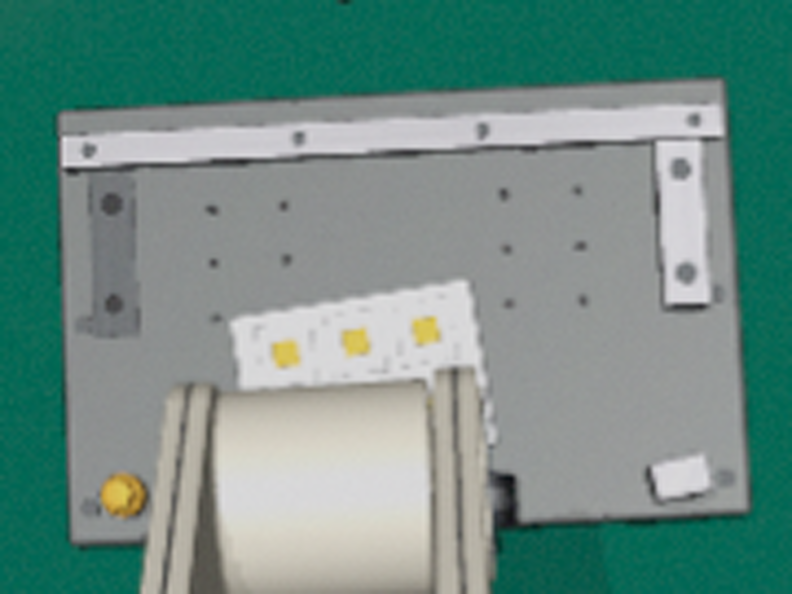

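The side view shows the fingers just on the robot side of the carrier, clear of the weight and gauge. I'll back off slightly and descend.

{"fn": "carry_out", "kwargs": {
  "increments": "8.5 -0.6 0 -1 0 0 0;8.5 -0.6 0 -2.5 0 0 0;8.5 -0.6 0 -3.5 0 0 0;8.5 -0.6 0 -4 0 0 0;8.5 -0.6 0 -4 0 0 0;8.5 -0.6 0 -4 0 0 0"
}}

```text
clock: 2.77
tcp_pos: [433.1, 48.4, 23.7]
tool_rot: [[0.998, 0.062, 0.004], [0.062, -0.998, 0.001], [0.004, -0.0, -1.0]]
force: [0.8, -0.7, 0.1]
grip_width: 85.0
```

```bash
python3 - <<'E'
from h import *
d=get_image("side"); crop(d,"pics/s4.png",310,230,390,310,7)
d=get_image("wrist"); cv2.imwrite("pics/w4.png",d["image"])
E
```

```text
(no output)
```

View pics/s4.png

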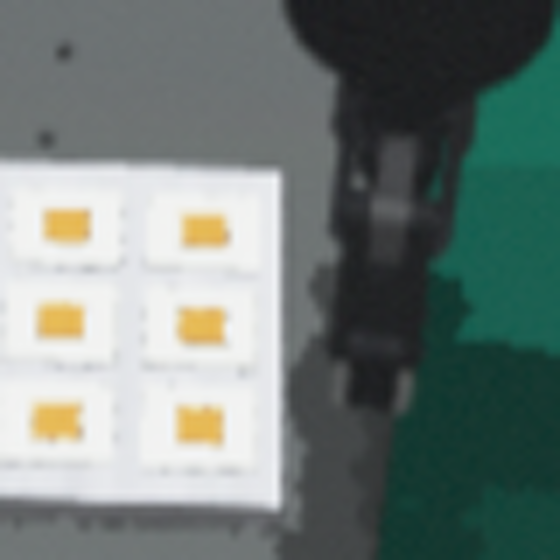

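View pics/w4.png

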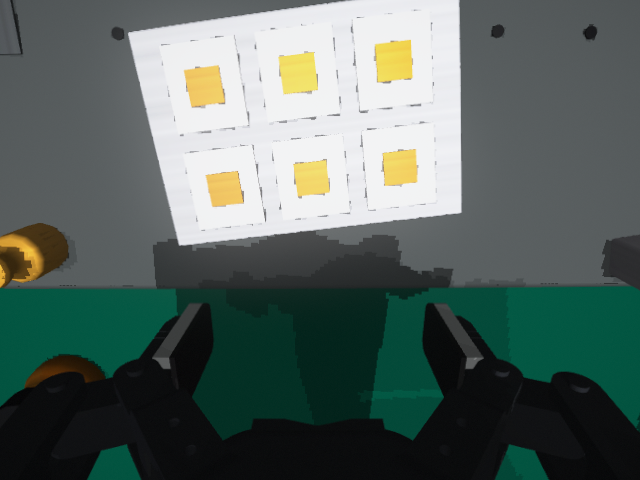

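Tips look clear and there's no contact. Now the push towards the fence.

{"fn": "carry_out", "kwargs": {
  "increments": "8.5 0.6 0.05 -0.2 0 0 0;8.5 1.3 0.1 -0.3 0 0 0;8.5 2.0 0.15 -0.3 0 0 0;8.5 2.7 0.2 -0.3 0 0 0;8.5 3.4 0.2 -0.3 0 0 0;8.5 4.1 0.25 -0.3 0 0 0;8.5 4.8 0.3 -0.3 0 0 0;8.5 5.5 0.35 -0.3 0 0 0;8.5 6.2 0.4 -0.3 0 0 0;8.5 6.9 0.45 -0.3 0 0 0;8.5 7.4 0.5 -0.3 0 0 0;8.5 7.4 0.5 -0.3 0 0 0"
}}

```text
clock: 3.87
tcp_pos: [508.7, 53.6, 21.0]
tool_rot: [[0.998, 0.062, 0.006], [0.062, -0.998, 0.001], [0.006, -0.0, -1.0]]
force: [0.1, -0.5, 0.1]
grip_width: 84.6
```

```bash
python3 - <<'E'
from h import *
d=get_image("side"); crop(d,"pics/s5.png",230,190,390,360,3.5)
E
```

```text
(no output)
```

View pics/s5.png

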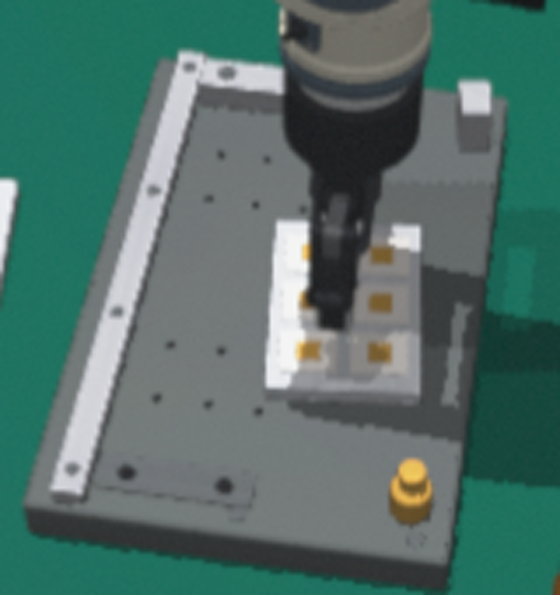

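The side view shows the fingers passed over the carrier without touching it: it hasn't moved, and the force is about 0. The open tips are therefore higher than I assumed. I'll retreat and find the stage surface by touch.

{"fn": "carry_out", "kwargs": {
  "increments": "8.5 -2.5 -0.15 0.3 0 0 0;8.5 -5 -0.3 0.3 0 0 0;8.5 -7.5 -0.5 0.3 0 0 0;8.5 -7.5 -0.5 0 0 0 0;8.5 -7.5 -0.5 -0.2 0 0 0;8.5 -7.5 -0.5 -0.4 0 0 0;8.5 -7.5 -0.5 -0.4 0 0 0"
}}

```text
clock: 4.5
tcp_pos: [434.0, 48.6, 16.7]
tool_rot: [[0.998, 0.062, 0.006], [0.062, -0.998, 0.001], [0.006, -0.0, -1.0]]
force: [-0.9, -0.1, 1.0]
grip_width: 84.8
```

```bash
python3 - <<'E'
from h import *
print(get_state()["force"])
d=get_image("wrist"); cv2.imwrite("pics/w6.png",d["image"])
t=get_state()["tcp_pos"]; R=get_state()["tool_rot"]
for zb in (0,13,20,25):
    for y in (-42,42): print(zb,y,proj(d,t+R@[0,y,-zb])[0].round(0))
E
```

```text
[-0.85662668 -0.12077044  1.03602283]
0 -42 [236. 274.]
0 42 [396. 274.]
13 -42 [231. 285.]
13 42 [401. 285.]
20 -42 [227. 291.]
20 42 [404. 291.]
25 -42 [225. 296.]
25 42 [407. 296.]
```

View pics/w6.png

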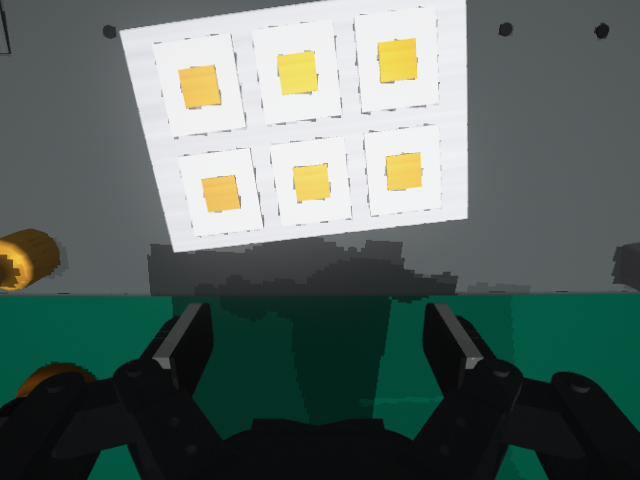

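```bash
python3 - <<'E'
from h import *
d=get_image("wrist")
t=get_state()["tcp_pos"]; R=get_state()["tool_rot"]
for zb in (0,13,20,25,30,35,40,50):
    print(zb,*[proj(d,t+R@[x,y,-zb])[0].round(0) for x in (11,-11) for y in (-42.4,42.4)])
crop(d,"pics/w7.png",130,270,510,420,2)
E
```

```text
0 [234. 255.] [398. 255.] [237. 293.] [395. 293.]
13 [228. 264.] [404. 264.] [231. 305.] [400. 305.]
20 [225. 270.] [407. 270.] [228. 312.] [403. 312.]
25 [222. 274.] [410. 274.] [226. 317.] [406. 317.]
30 [219. 279.] [412. 279.] [223. 323.] [408. 323.]
35 [216. 284.] [415. 284.] [221. 329.] [411. 329.]
40 [213. 289.] [418. 289.] [218. 335.] [414. 335.]
50 [206. 301.] [425. 301.] [211. 349.] [420. 349.]
```

View pics/w7.png

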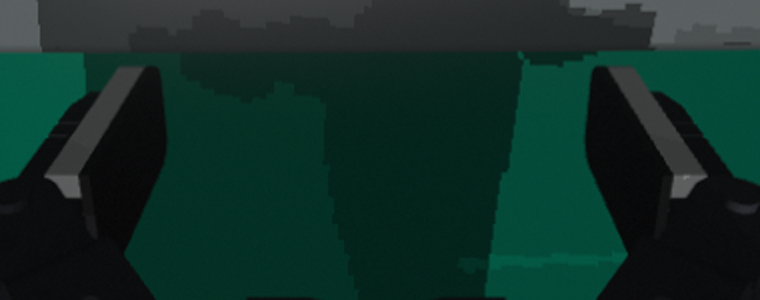

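The wrist view agrees: with the jaws fully open, the pad tips sit about 45 mm behind the TCP. I'll narrow the opening to about 40 mm, where the tips stand further forward, and measure again.

{"fn": "carry_out", "kwargs": {
  "increments": "4 0 0 2 0 0 0;4 0 0 4 0 0 0;4 0 0 4 0 0 0;4 0 0 4 0 0 0;4 0 0 4 0 0 0;4 0 0 4 0 0 0"
}}

```text
clock: 5.1
tcp_pos: [433.5, 48.6, 56.2]
tool_rot: [[0.998, 0.062, 0.005], [0.062, -0.998, 0.001], [0.005, -0.0, -1.0]]
force: [-0.1, 0.3, 0.1]
grip_width: 39.8
```

```bash
python3 - <<'E'
from h import *
d=get_image("wrist"); s=get_state(); g=s["grip_width"]/2;print(s["tcp_pos"],2*g)
t=s["tcp_pos"]; R=s["tool_rot"]
for zb in (0,5,10,15,20,25,30,35,40,50):
    print(zb,*[proj(d,t+R@[x,y,-zb])[0].round(0) for x in (11,-11) for y in (-g,g)])
crop(d,"pics/w8.png",170,230,470,430,2.6)
d=get_image("side"); crop(d,"pics/s8.png",300,210,400,320,5)
for zb in (0,10,20,30): print(zb,((proj(d,t+R@[0,-g-8,-zb])[0]-[300,210])*5).round())
E
```

```text
[433.31768234  48.53065079  56.11003657] 40.14375271976326
0 [277. 255.] [355. 255.] [279. 293.] [354. 293.]
5 [276. 258.] [356. 258.] [278. 297.] [354. 297.]
10 [275. 262.] [357. 262.] [277. 302.] [355. 302.]
15 [274. 266.] [358. 266.] [276. 307.] [356. 307.]
20 [273. 270.] [359. 270.] [274. 312.] [357. 312.]
25 [271. 274.] [360. 274.] [273. 317.] [358. 317.]
30 [270. 279.] [361. 279.] [272. 323.] [360. 323.]
35 [269. 284.] [363. 284.] [271. 329.] [361. 329.]
40 [267. 289.] [364. 289.] [269. 335.] [362. 335.]
50 [264. 301.] [367. 301.] [266. 349.] [365. 349.]
0 [313. 375.]
10 [315. 360.]
20 [317. 344.]
30 [318. 328.]
```

View pics/w8.png

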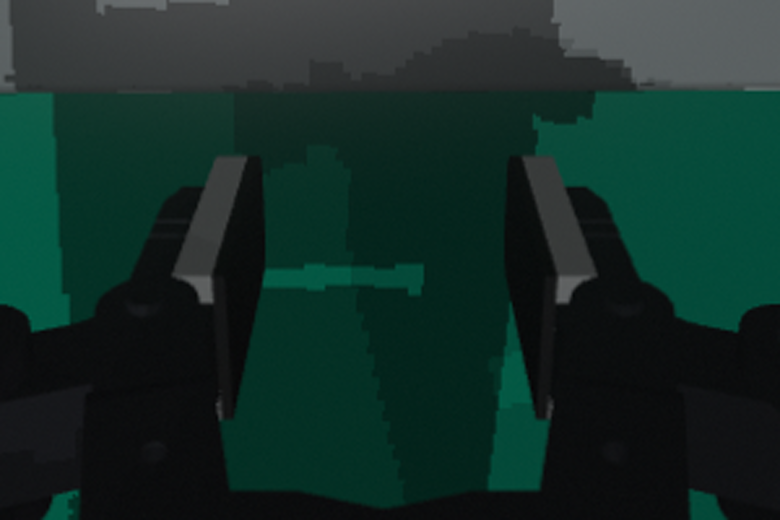

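View pics/s8.png

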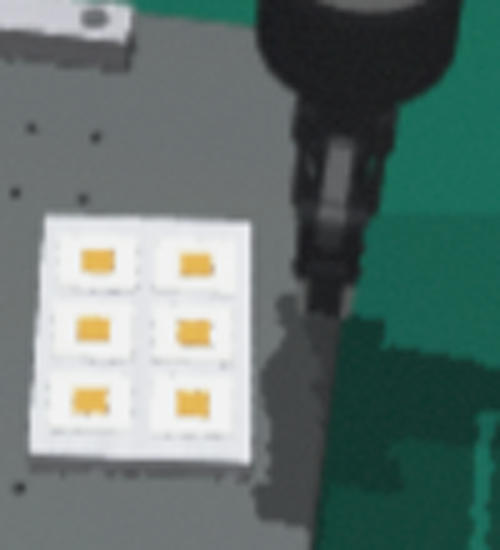

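Both views put the tips about 38 mm behind the reported TCP, even at 40 mm opening. I'll lower carefully and use contact force to find the stage.

{"fn": "carry_out", "kwargs": {
  "increments": "4 -0.1 0 -2 0 0 0;4 -0.1 0 -4 0 0 0;4 -0.1 0 -5 0 0 0;4 -0.1 0 -5.4 0 0 0;4 -0.1 0 -5.4 0 0 0;4 -0.1 0 -5.4 0 0 0"
}}

```text
clock: 5.7
tcp_pos: [432.3, 48.5, 2.1]
tool_rot: [[0.998, 0.062, 0.004], [0.062, -0.998, 0.001], [0.004, -0.0, -1.0]]
force: [0.6, -0.8, 0.1]
grip_width: 40.0
```

```bash
python3 - <<'E'
from h import *
d=get_image("side"); crop(d,"pics/s9.png",310,230,390,310,7)
E
```

```text
(no output)
```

View pics/s9.png

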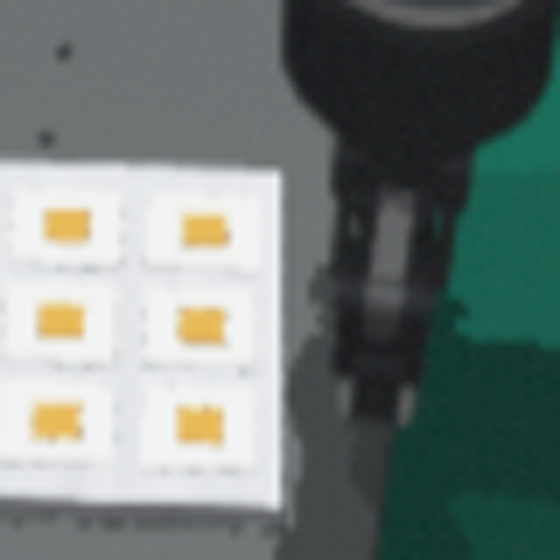

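{"fn": "carry_out", "kwargs": {
  "increments": "4 0 0 -0.4 0 0 0;4 0 0 -0.4 0 0 0;4 0 0 -0.6 0 0 0;4 0 0 -0.6 0 0 0"
}}

```text
clock: 6.08
tcp_pos: [432.8, 48.6, -3.5]
tool_rot: [[0.998, 0.062, 0.005], [0.062, -0.998, 0.001], [0.005, -0.0, -1.0]]
force: [-0.4, 0.5, -0.7]
grip_width: 39.9
```

{"fn": "carry_out", "kwargs": {
  "increments": "4 0 0 -0.2 0 0 0;4 0 0 -0.2 0 0 0"
}}

```text
clock: 6.25
tcp_pos: [432.7, 48.6, -5.6]
tool_rot: [[0.998, 0.062, 0.005], [0.062, -0.998, 0.001], [0.005, -0.0, -1.0]]
force: [-0.2, 0.4, -0.3]
grip_width: 40.2
```

{"fn": "carry_out", "kwargs": {
  "increments": "4 0 0 -0.2 0 0 0;4 0 0 -0.2 0 0 0"
}}

```text
clock: 6.42
tcp_pos: [432.8, 48.6, -6.5]
tool_rot: [[0.998, 0.062, 0.005], [0.062, -0.998, 0.001], [0.005, -0.0, -1.0]]
force: [-4.1, -0.1, 22.1]
grip_width: 39.8
```

Contact with the stage came at TCP z of about -6, so the tips are 36 mm behind the reported TCP at this opening. I'll raise 4 mm and push.

{"fn": "carry_out", "kwargs": {
  "increments": "4 0 0 0.4 0 0 0;4 0.6 0.05 0.4 0 0 0;4 1.2 0.1 0.4 0 0 0;4 1.8 0.1 0.4 0 0 0;4 2.4 0.15 0.4 0 0 0;4 3.0 0.2 0.4 0 0 0;4 3.6 0.25 0.4 0 0 0;4 4.2 0.25 0.4 0 0 0;4 4.8 0.3 0.4 0 0 0;4 5.4 0.35 0.4 0 0 0;4 6 0.4 0.4 0 0 0;4 6 0.4 0.4 0 0 0"
}}

```text
clock: 7.42
tcp_pos: [495.1, 52.7, -2.3]
tool_rot: [[0.998, 0.062, 0.008], [0.062, -0.998, 0.001], [0.008, -0.0, -1.0]]
force: [1.2, -0.1, 0.1]
grip_width: 40.1
```

```bash
python3 - <<'E'
from h import *
d=get_image("side"); crop(d,"pics/s10.png",230,190,390,360,3.5)
d=get_image("top"); crop(d,"pics/t10.png",215,180,395,315,4.4)
E
```

```text
(no output)
```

View pics/s10.png

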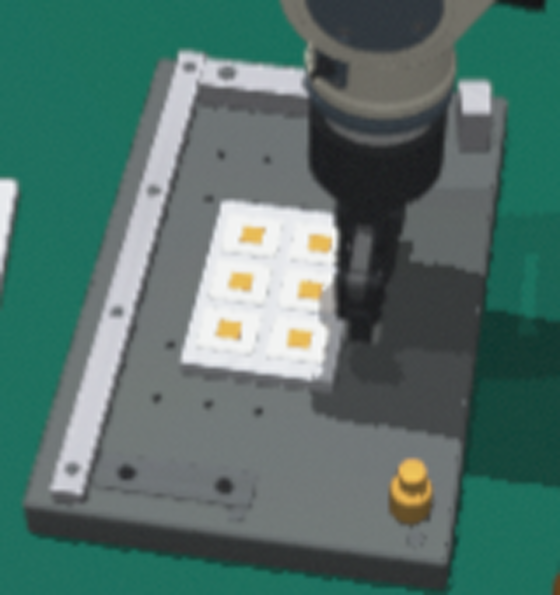

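View pics/t10.png

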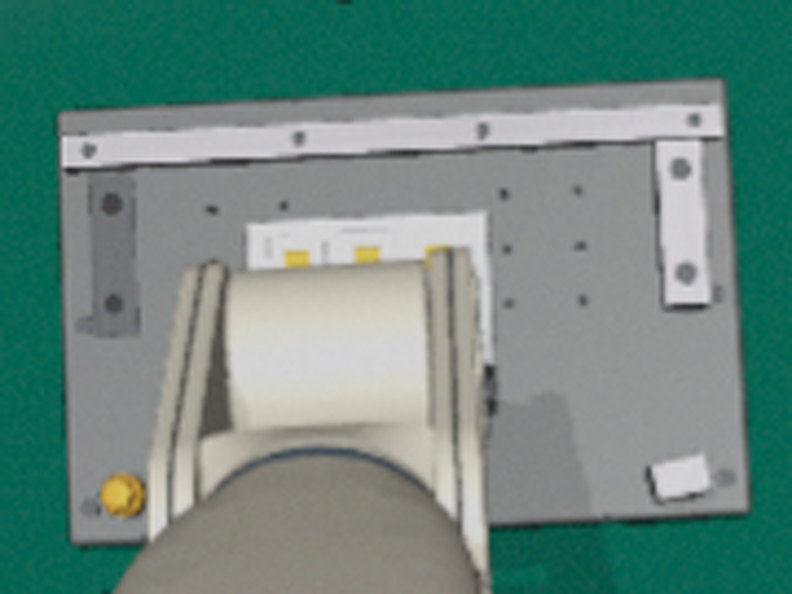

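The carrier is now square to the stage and about 33 mm from the fence. I'll continue.

{"fn": "carry_out", "kwargs": {
  "increments": "4 0.6 0.05 0 0 0 0;4 1.2 0.1 0 0 0 0;4 1.8 0.1 0 0 0 0;4 2.4 0.15 0 0 0 0;4 2.7 0.2 0 0 0 0;4 3.0 0.2 0 0 0 0;4 3.0 0.2 0 0 0 0"
}}

```text
clock: 8.1
tcp_pos: [524.4, 54.7, -2.3]
tool_rot: [[0.998, 0.062, 0.007], [0.062, -0.998, 0.001], [0.007, -0.0, -1.0]]
force: [-1.0, 0.4, -1.1]
grip_width: 40.0
```

{"fn": "carry_out", "kwargs": {
  "increments": "4 0.1 0 0 0 0 0;4 0.2 0 0 0 0 0;4 0.3 0 0 0 0 0;4 0.3 0 0 0 0 0"
}}

```text
clock: 8.43
tcp_pos: [527.7, 54.7, -2.3]
tool_rot: [[0.998, 0.062, 0.008], [0.062, -0.998, 0.001], [0.008, -0.0, -1.0]]
force: [-1.5, -0.8, -0.2]
grip_width: 40.0
```

{"fn": "carry_out", "kwargs": {
  "increments": "4 0.1 0 0 0 0 0;4 0.2 0 0 0 0 0;4 0.2 0 0 0 0 0"
}}

```text
clock: 8.68
tcp_pos: [530.2, 54.7, -2.3]
tool_rot: [[0.998, 0.062, 0.008], [0.062, -0.998, 0.001], [0.008, -0.0, -1.0]]
force: [-2.1, -0.1, -1.3]
grip_width: 39.9
```

{"fn": "carry_out", "kwargs": {
  "increments": "4 0.1 0 0 0 0 0;4 0.2 0 0 0 0 0;4 0.2 0 0 0 0 0"
}}

```text
clock: 8.93
tcp_pos: [530.4, 54.7, -2.4]
tool_rot: [[0.998, 0.062, 0.005], [0.062, -0.998, 0.001], [0.005, -0.0, -1.0]]
force: [-7.3, 0.0, 4.8]
grip_width: 39.8
```

{"fn": "carry_out", "kwargs": {
  "increments": "4 0.1 0 0 0 0 0;4 0.2 0 0 0 0 0;4 0.2 0 0 0 0 0"
}}

```text
clock: 9.18
tcp_pos: [530.2, 54.5, -2.6]
tool_rot: [[0.998, 0.062, 0.001], [0.062, -0.998, 0.001], [0.001, -0.001, -1.0]]
force: [-8.9, -0.4, 6.6]
grip_width: 40.1
```

```bash
python3 - <<'E'
from h import *
d=get_image("top"); crop(d,"pics/t11.png",215,180,395,315,4.4)
E
```

```text
(no output)
```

View pics/t11.png

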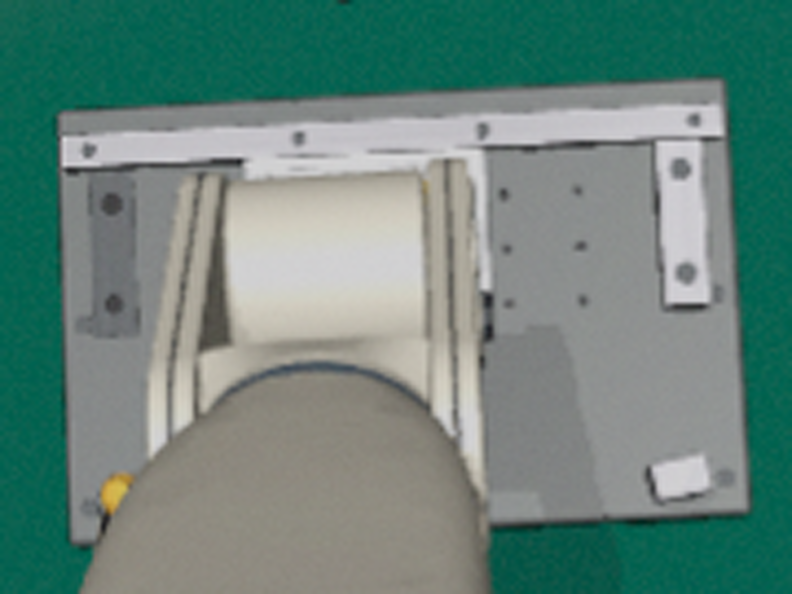

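The carrier's far edge is against the fence: TCP travel stopped and the force rose to about 9 N. The carrier sits at stage y of about +16. Next I'll retreat, lift, turn 90° and go to its +y end.

{"fn": "carry_out", "kwargs": {
  "increments": "4 -1.5 -0.1 0.2 0 0 0;4 -2.5 -0.2 2 0 0 0;4 -2 0 5 0 0 1;4 -1 1 8 0 0 2;4 0 3 8 0 0 3.1;4 1 5 8 0 0 4.2;4 2 7 8 0 0 5.3;4 3 9 8 0 0 6.4;4 3.9 9.6 8 0 0 7.5;4 3.9 9.6 8 0 0 8.6;4 3.9 9.6 8 0 0 9.7;4 3.9 9.6 8 0 0 10.8"
}}

```text
clock: 10.23
tcp_pos: [570.5, 151.1, 77.7]
tool_rot: [[0.363, 0.932, 0.002], [0.932, -0.363, 0.001], [0.002, 0.001, -1.0]]
force: [-1.1, -1.0, 0.8]
grip_width: 40.2
```

{"fn": "carry_out", "kwargs": {
  "increments": "4 0 0 0 0 0 1.1;4 0 0 0 0 0 2.2;4 0 0 0 0 0 3.3;4 -0.1 0 -1 0 0 4.17;4 -0.1 0 -2 0 0 4.17;4 -0.1 0 -2 0 0 4.17;4 -0.1 0 -2 0 0 4.17"
}}

```text
clock: 10.82
tcp_pos: [569.3, 151.1, 57.0]
tool_rot: [[-0.063, 0.998, 0.0], [0.998, 0.063, 0.002], [0.002, 0.001, -1.0]]
force: [-0.6, -0.1, -1.0]
grip_width: 39.8
```

```bash
python3 - <<'E'
from h import *
s=get_state();print(s["joint_pos"].round(1),s["tcp_pos"].round(1),s["tool_rot"].round(3))
d=get_image("top"); crop(d,"pics/t12.png",215,180,395,315,4.4)
d=get_image("side"); crop(d,"pics/s12.png",230,190,390,360,3.5)
d=get_image("wrist"); cv2.imwrite("pics/w12.png",d["image"])
E
```

```text
[1.360e+01 3.210e+01 1.027e+02 1.000e-01 4.520e+01 9.900e+00] [569.3 151.1  57. ] [[-0.063  0.998  0.   ]
 [ 0.998  0.063  0.002]
 [ 0.002  0.001 -1.   ]]
```

View pics/t12.png

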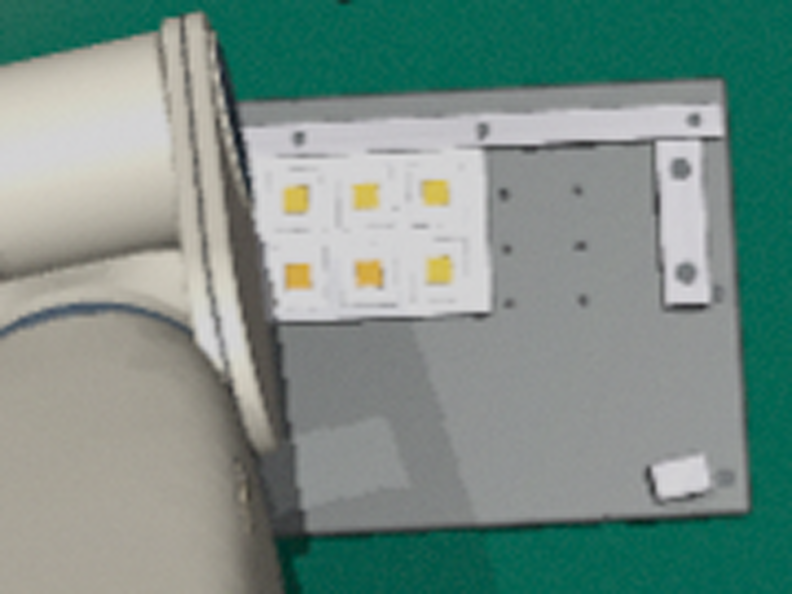

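View pics/s12.png

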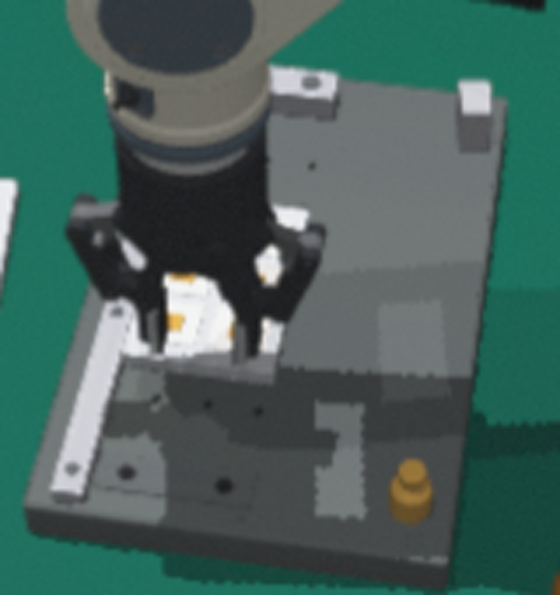

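View pics/w12.png

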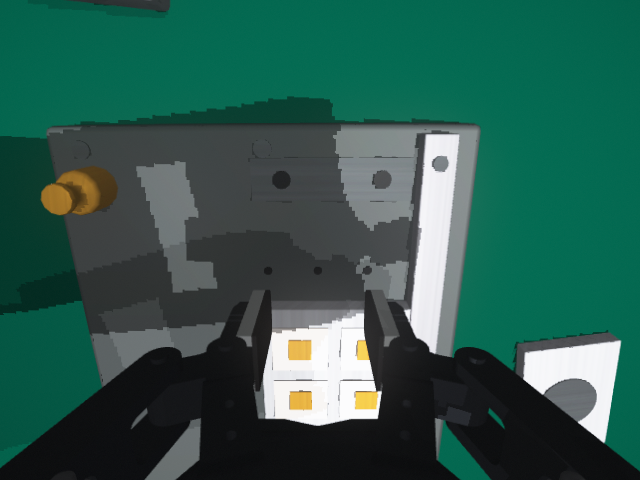

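```bash
cat >> h.py <<'E'
SX=np.array([546.07,40.84]);TH=0.0643
RS=np.array([[np.cos(TH),-np.sin(TH)],[np.sin(TH),np.cos(TH)]])
ins=lambda p:(np.asarray(p)[...,:2]-SX)@RS
E
python3 - <<'E'
from h import *
d=get_image("top")
P=at(d,np.array([(486,150),(492,313)])/4.4+[215-.4,180-.4],42);print(ins(P))
P=at(d,np.array([(246,162)])/4.4+[215-.4,180-.4],42);print(ins(P))
s=get_state();print("tcp",ins(s["tcp_pos"]))
E
```

```text
[[ 83.50759315 -50.78449643]
 [ -5.14454103 -49.80498443]]
[[83.39111863 79.41186732]]
tcp [ 30.93082567 108.66196909]
```

The carrier's +y end is at stage y = 79.5 and the pads start at about 98, so the descent is clear.

{"fn": "carry_out", "kwargs": {
  "increments": "4 0 0 -2 0 0 0;4 0 0 -4 0 0 0;4 0 0 -5.4 0 0 0;4 0 0 -5.9 0 0 0;4 0 0 -5.9 0 0 0;4 0 0 -5.9 0 0 0"
}}

```text
clock: 11.52
tcp_pos: [570.1, 151.3, -0.8]
tool_rot: [[-0.064, 0.998, 0.002], [0.998, 0.064, 0.002], [0.002, 0.002, -1.0]]
force: [0.3, 0.7, 0.5]
grip_width: 40.0
```

{"fn": "carry_out", "kwargs": {
  "increments": "4 0.05 -0.7 0 0 0 0;4 0.1 -1.4 0 0 0 0;4 0.15 -2.1 0 0 0 0;4 0.2 -2.8 0 0 0 0;4 0.2 -3.5 0 0 0 0;4 0.25 -4.2 0 0 0 0;4 0.3 -4.9 0 0 0 0;4 0.35 -5.6 0 0 0 0;4 0.4 -6.3 0 0 0 0;4 0.45 -7 0 0 0 0;4 0.45 -7 0 0 0 0"
}}

```text
clock: 12.43
tcp_pos: [574.3, 79.6, -1.1]
tool_rot: [[-0.064, 0.998, 0.001], [0.998, 0.064, 0.001], [0.001, 0.001, -1.0]]
force: [-0.5, 0.8, -0.1]
grip_width: 39.7
```

```bash
python3 - <<'E'
from h import *
s=get_state();print("tcp",ins(s["tcp_pos"]))
d=get_image("top"); crop(d,"pics/t13.png",215,180,395,315,4.4)
d=get_image("side"); crop(d,"pics/s13.png",230,190,390,360,3.5)
E
```

```text
tcp [30.67680801 36.83995684]
```

View pics/t13.png

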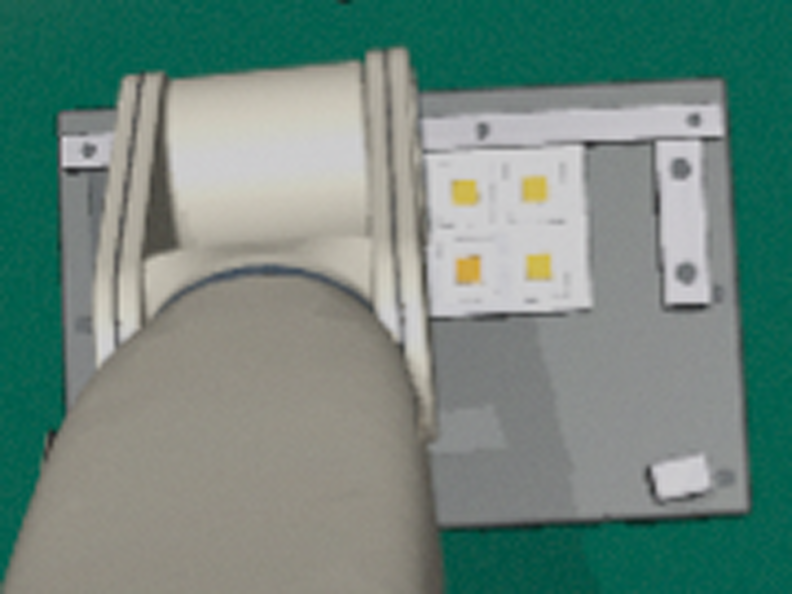

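View pics/s13.png

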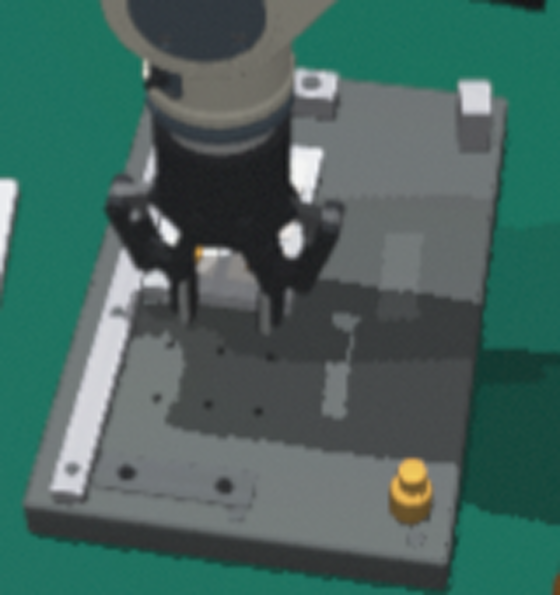

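It slides along the fence squarely, with about 38 mm left to the stop.

{"fn": "carry_out", "kwargs": {
  "increments": "4 0.05 -0.7 0 0 0 0;4 0.1 -1.4 0 0 0 0;4 0.15 -2.1 0 0 0 0;4 0.2 -2.8 0 0 0 0;4 0.2 -3.2 0 0 0 0;4 0.2 -3.4 0 0 0 0;4 0.2 -3.4 0 0 0 0"
}}

```text
clock: 13.12
tcp_pos: [575.9, 45.5, -1.4]
tool_rot: [[-0.063, 0.998, 0.0], [0.998, 0.063, 0.001], [0.001, 0.0, -1.0]]
force: [0.1, 0.9, -0.6]
grip_width: 40.1
```

{"fn": "carry_out", "kwargs": {
  "increments": "4 0 -0.1 0 0 0 0;4 0 -0.2 0 0 0 0;4 0 -0.2 0 0 0 0"
}}

```text
clock: 13.37
tcp_pos: [575.9, 43.5, -1.4]
tool_rot: [[-0.063, 0.998, 0.0], [0.998, 0.063, 0.001], [0.001, 0.0, -1.0]]
force: [0.5, 0.1, 0.3]
grip_width: 39.8
```

{"fn": "carry_out", "kwargs": {
  "increments": "4 0 -0.1 0 0 0 0;4 0 -0.2 0 0 0 0;4 0 -0.2 0 0 0 0"
}}

```text
clock: 13.62
tcp_pos: [575.8, 41.5, -1.4]
tool_rot: [[-0.063, 0.998, 0.0], [0.998, 0.063, 0.001], [0.001, 0.0, -1.0]]
force: [-0.8, 1.8, 0.6]
grip_width: 39.7
```

{"fn": "carry_out", "kwargs": {
  "increments": "4 0 -0.1 0 0 0 0;4 0 -0.2 0 0 0 0;4 0 -0.2 0 0 0 0"
}}

```text
clock: 13.87
tcp_pos: [575.7, 39.9, -1.4]
tool_rot: [[-0.063, 0.998, 0.0], [0.998, 0.063, 0.002], [0.002, 0.0, -1.0]]
force: [-0.4, 3.2, 0.2]
grip_width: 40.0
```

{"fn": "carry_out", "kwargs": {
  "increments": "4 0 -0.1 0 0 0 0;4 0 -0.2 0 0 0 0;4 0 -0.2 0 0 0 0"
}}

```text
clock: 14.12
tcp_pos: [575.6, 39.7, -1.3]
tool_rot: [[-0.063, 0.998, -0.0], [0.998, 0.063, 0.004], [0.004, 0.0, -1.0]]
force: [-0.6, 12.9, -0.2]
grip_width: 40.0
```

{"fn": "carry_out", "kwargs": {
  "increments": "4 0 -0.1 0 0 0 0;4 0 -0.2 0 0 0 0;4 0 -0.2 0 0 0 0"
}}

```text
clock: 14.37
tcp_pos: [575.5, 39.8, -1.3]
tool_rot: [[-0.062, 0.998, -0.0], [0.998, 0.062, 0.007], [0.006, 0.0, -1.0]]
force: [0.3, 14.5, -0.2]
grip_width: 39.6
```

```bash
python3 - <<'E'
from h import *
s=get_state();print("tcp",ins(s["tcp_pos"]))
d=get_image("top"); crop(d,"pics/t14.png",295,190,395,265,8)
E
```

```text
tcp [29.2724325  -2.96282325]
```

View pics/t14.png

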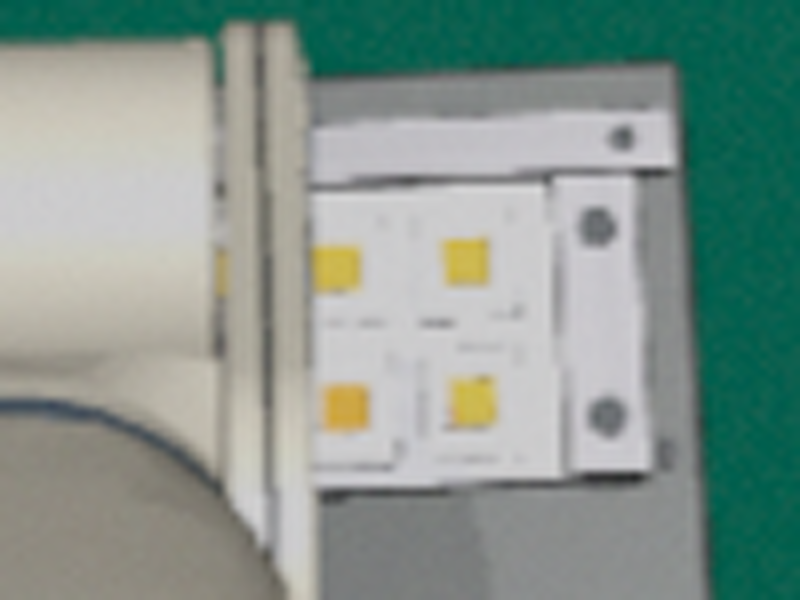

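It is butted against the stop, at 14 N with the motion stopped. There may be a slight dark line at the fence, so I'll back off, lift and check with the view clear.

{"fn": "carry_out", "kwargs": {
  "increments": "4 0 1.5 0 0 0 0;4 0 2.5 0.5 0 0 0;4 -1 3 3 0 0 -1;4 -4 3 6 0 0 -2;4 -8 2 8 0 0 -3.1;4 -12 0 8 0 0 -4.2;4 -16 -2 8 0 0 -5.3;4 -18.5 -4 8 0 0 -6.4;4 -18.5 -6 8 0 0 -7.5;4 -18.5 -8 8 0 0 -8.6;4 -18.5 -8.7 8 0 0 -9.7;4 -18.5 -8.7 8 0 0 -10.8"
}}

```text
clock: 15.42
tcp_pos: [390.8, -48.8, 79.3]
tool_rot: [[0.88, 0.475, 0.007], [0.475, -0.88, 0.002], [0.007, 0.002, -1.0]]
force: [0.4, -0.6, 0.7]
grip_width: 39.7
```

```bash
python3 - <<'E'
from h import *
s=get_state();print("tcp",ins(s["tcp_pos"]),s["tool_rot"].round(2))
d=get_image("top"); crop(d,"pics/t15.png",295,190,395,265,8)
E
```

```text
tcp [-160.71005972  -79.50912974] [[ 0.88  0.47  0.01]
 [ 0.47 -0.88  0.  ]
 [ 0.01  0.   -1.  ]]
```

View pics/t15.png

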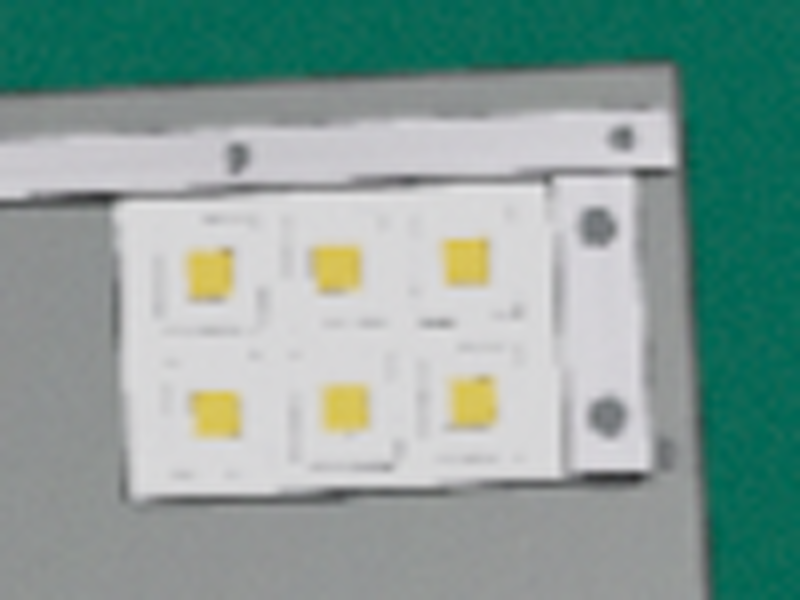

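The carrier is against the stop with at most about a 1.5 mm line at the fence. I'll give it one more gentle square push towards the fence. I'll come down between it and the gauge, behind the carrier's near edge.

{"fn": "carry_out", "kwargs": {
  "increments": "4 2.5 0.5 0 0 0 -1.1;4 5.5 1 0 0 0 -2.2;4 8.5 1.5 0 0 0 -3.3;4 11 1.5 0 0 0 -4.1;4 12.5 1.5 0 0 0 -4.1;4 12.5 1.5 -1 0 0 -4.1;4 12.5 1.5 -4 0 0 -4.1;4 12.5 1.5 -7 0 0 -4.1;4 12.5 1.5 -8 0 0 -4.1;4 12.5 1.5 -8 0 0 -4.1;4 12.5 1.5 -8.1 0 0 -4.1"
}}

```text
clock: 16.38
tcp_pos: [514.8, -33.2, -1.9]
tool_rot: [[0.998, 0.06, 0.005], [0.06, -0.998, -0.001], [0.005, 0.001, -1.0]]
force: [-0.0, -0.0, 0.1]
grip_width: 40.1
```

{"fn": "carry_out", "kwargs": {
  "increments": "4 0.5 0.05 0 0 0 0;4 1.0 0.05 0 0 0 0;4 1.4 0.1 0 0 0 0;4 1.4 0.1 0 0 0 0"
}}

```text
clock: 16.72
tcp_pos: [531.1, -32.3, -0.6]
tool_rot: [[0.998, 0.06, 0.009], [0.06, -0.998, -0.001], [0.009, 0.002, -1.0]]
force: [-0.0, -0.3, -0.8]
grip_width: 40.2
```

{"fn": "carry_out", "kwargs": {
  "increments": "4 0.1 0 0 0 0 0;4 0.2 0 0 0 0 0;4 0.2 0 0 0 0 0"
}}

```text
clock: 16.97
tcp_pos: [533.6, -32.3, -0.3]
tool_rot: [[0.998, 0.06, 0.01], [0.06, -0.998, -0.001], [0.009, 0.002, -1.0]]
force: [-0.7, -0.2, -0.2]
grip_width: 39.8
```

{"fn": "carry_out", "kwargs": {
  "increments": "4 0.1 0 0 0 0 0;4 0.2 0 0 0 0 0;4 0.2 0 0 0 0 0"
}}

```text
clock: 17.22
tcp_pos: [534.3, -32.2, -0.5]
tool_rot: [[0.998, 0.06, 0.007], [0.06, -0.998, -0.001], [0.007, 0.001, -1.0]]
force: [-3.5, -0.4, 2.0]
grip_width: 40.1
```

{"fn": "carry_out", "kwargs": {
  "increments": "4 0.1 0 0 0 0 0;4 0.2 0 0 0 0 0;4 0.2 0 0 0 0 0"
}}

```text
clock: 17.47
tcp_pos: [534.5, -32.0, -0.8]
tool_rot: [[0.998, 0.06, 0.003], [0.06, -0.998, -0.001], [0.003, 0.001, -1.0]]
force: [-6.9, 1.2, 4.3]
grip_width: 40.0
```

{"fn": "carry_out", "kwargs": {
  "increments": "4 0.1 0 0 0 0 0;4 0.2 0 0 0 0 0;4 0.2 0 0 0 0 0"
}}

```text
clock: 17.72
tcp_pos: [535.1, -31.8, -1.1]
tool_rot: [[0.998, 0.06, 0.001], [0.06, -0.998, -0.0], [0.001, 0.0, -1.0]]
force: [-6.8, 1.5, 4.9]
grip_width: 40.0
```

The motion stopped at about 7 N, so it's seated. I'll retreat, lift clear, close the fingers and head for the lever, checking the carrier on the way.

{"fn": "carry_out", "kwargs": {
  "increments": "4 -1.5 -0.1 0 0 0 0;4 -3 -0.2 0 0 0 0;4 -3.5 -0.2 3 0 0 0;4 -4 0 7 0 0 0;0 -5 2 11 0 0 0;0 -7 6 12 0 0 0;0 -9 10 12 0 0 0;0 -11 14 12 0 0 0;0 -13 18 12 0 0 0;0 -15 22 12 0 0 0;0 -16 26 12 0 0 0;0 -17 30 12 0 0 0"
}}

```text
clock: 18.72
tcp_pos: [369.3, 253.1, 119.4]
tool_rot: [[0.998, 0.06, 0.003], [0.06, -0.998, 0.001], [0.003, -0.001, -1.0]]
force: [1.2, -0.7, 0.3]
grip_width: -0.2
```

{"fn": "carry_out", "kwargs": {
  "increments": "0 0 2 0 0 0 0;0 0 4 0 0 0 0;0 0 4 0 0 0 0;0 0 4 0 0 0 0"
}}

```text
clock: 19.05
tcp_pos: [369.7, 294.4, 119.5]
tool_rot: [[0.998, 0.062, 0.004], [0.062, -0.998, 0.002], [0.004, -0.002, -1.0]]
force: [-0.4, -0.6, 0.0]
grip_width: -0.5
```

```bash
python3 - <<'E'
from h import *
s=get_state();print(s["joint_pos"].round(1),s["tcp_pos"],s["tool_rot"].round(3),s["grip_width"])
d=get_image("top"); crop(d,"pics/t16.png",295,190,395,265,8)
P=[(x,y) for x,y in []]
d=get_image("side"); crop(d,"pics/s16.png",230,190,430,420,2.6)
E
```

```text
[ 3.710e+01  1.820e+01  1.158e+02 -1.000e-01  4.590e+01  1.236e+02] [369.72936227 294.38123813 119.50431982] [[ 0.998  0.062  0.004]
 [ 0.062 -0.998  0.002]
 [ 0.004 -0.002 -1.   ]] -0.45864145395968237
```

View pics/t16.png

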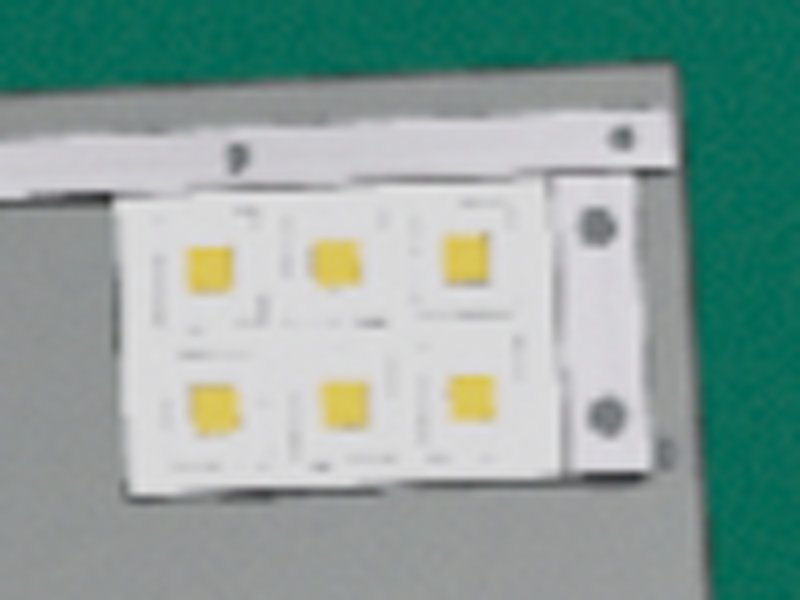

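View pics/s16.png

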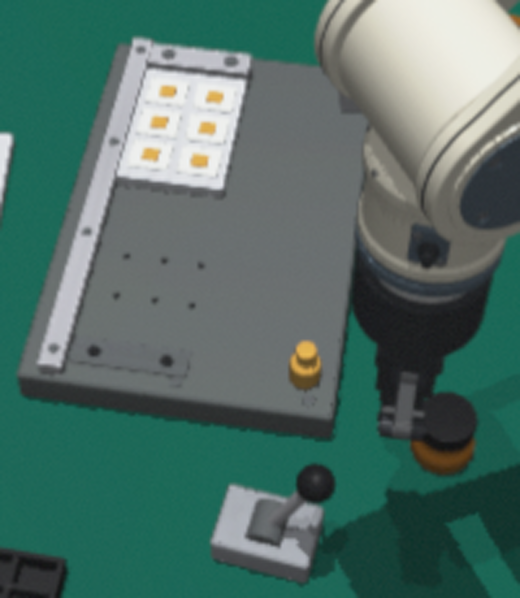

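```bash
python3 - <<'E'
from h import *
d=get_image("top"); s=get_image("side")
C=at(d,np.array([(114,198),(548,178),(562,478),(130,496)])/8+[295-.4,190-.4],42)
c,r=fitrect(C,90,130);print("carrier",ins(c),np.degrees(c[2]-TH),r)
e1,r1=ray(d,np.array([[135,342]])/9+[170-.4,265-.4]); e2,r2=ray(s,np.array([[315,483]])/2.6+[230-.4,190-.4])
r1=r1[0];r2=r2[0]
A=np.c_[r1,-r2];t=np.linalg.lstsq(A,e2-e1,rcond=None)[0];print("ball",e1+t[0]*r1,e2+t[1]*r2)
st=get_state();T=st["tcp_pos"];print(proj(s,[T+[0,0,z] for z in (0,20,30,35,40)]).round(1), proj(d,[T+[0,0,35]]))
P=at(d,np.array([[235,338]]),45);print("pot",P)
crop(s,"pics/s17.png",330,290,450,390,6)
E
```

```text
carrier [ 38.92829791 -76.82860525] -0.16748383914731002 [ 0.3  0.2  0.2 -0.4  0.1 -1.1 -0.5  1.3]
ball [414.88118132 310.22984225  97.7540674 ] [414.73817188 310.22079433  97.751347  ]
[[379.8 364.9]
 [380.8 358.7]
 [381.4 355.4]
 [381.7 353.8]
 [382.  352.2]] [[185.32553985 323.63997961]]
pot [[335.22277791 201.12357571  45.        ]]
```

View pics/s17.png

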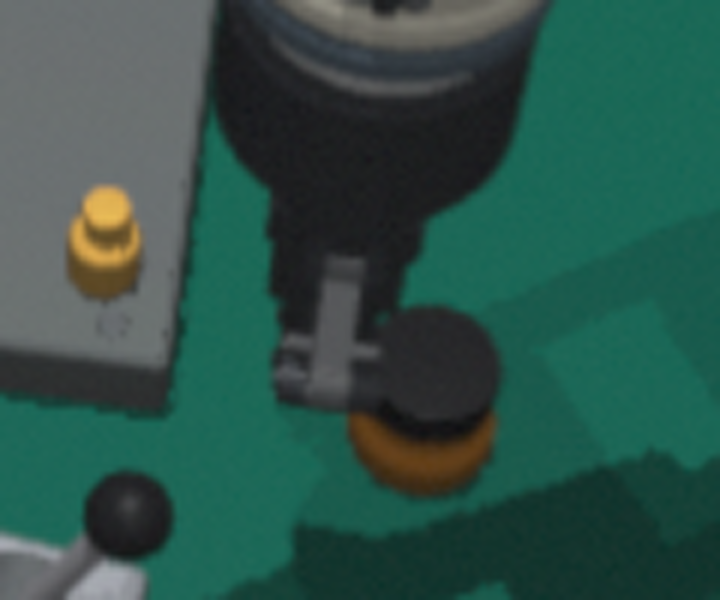

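The carrier measures stage (38.9, -76.8) at -0.17°, so it's seated. The ball is at (415, 310, 98). I'll lower the closed fingers behind the ball.

{"fn": "carry_out", "kwargs": {
  "increments": "0 0 1.4 -3 0 0 0;0 0 1.4 -6 0 0 0;0 0 1.4 -8 0 0 0;0 0 1.4 -8 0 0 0;0 0 1.4 -8 0 0 0;0 1 1.4 -8 0 0 0;0 1 1.4 -8 0 0 0"
}}

```text
clock: 19.83
tcp_pos: [382.4, 307.2, 41.0]
tool_rot: [[0.998, 0.058, 0.006], [0.058, -0.998, 0.003], [0.006, -0.003, -1.0]]
force: [0.5, 1.2, 0.7]
grip_width: -0.0
```

```bash
python3 - <<'E'
from h import *
s=get_image("side"); crop(s,"pics/s18.png",300,310,430,430,5)
s=get_image("top"); crop(s,"pics/t18.png",150,250,270,340,6)
E
```

```text
(no output)
```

View pics/s18.png

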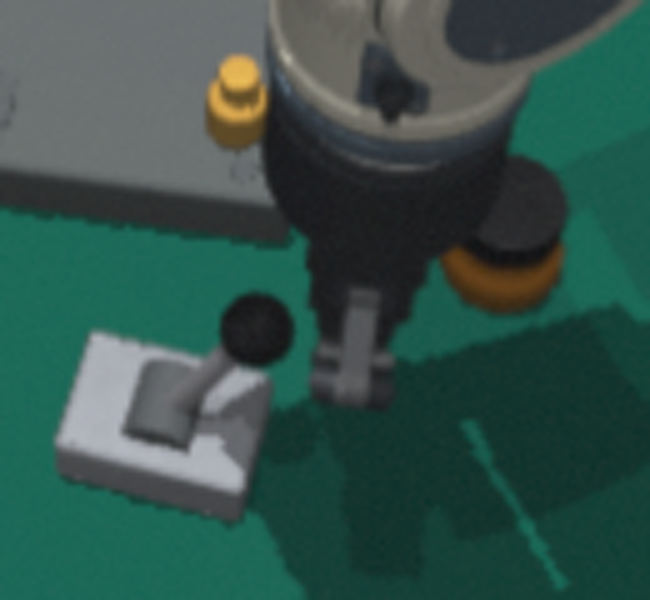

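View pics/t18.png

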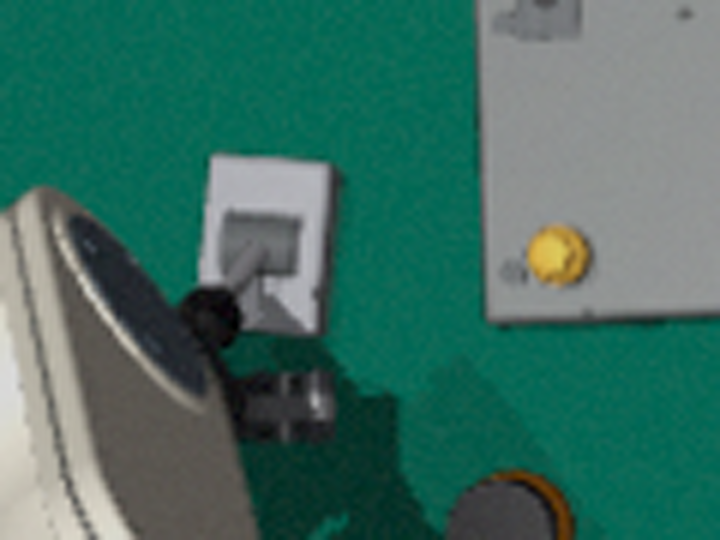

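The fingers are right behind the ball. Now I'll push the lever over.

{"fn": "carry_out", "kwargs": {
  "increments": "0 0.8 0.2 0 0 0 0;0 1.5 0.2 0 0 0 0;0 2.2 0.2 0 0 0 0;0 2.9 0.15 0 0 0 0;0 3.6 0.1 0 0 0 0;0 4.3 0.1 0 0 0 0;0 5 0.1 0 0 0 0;0 5.7 0 0 0 0 0;0 6.4 0 0 0 0 0;0 7 0 0 0 0 0;0 7 0 0 0 0 0"
}}

```text
clock: 20.85
tcp_pos: [452.5, 306.9, 40.7]
tool_rot: [[0.998, 0.057, 0.006], [0.057, -0.998, 0.003], [0.006, -0.003, -1.0]]
force: [0.3, 0.3, 0.5]
grip_width: 0.0
```

```bash
python3 - <<'E'
from h import *
s=get_image("side"); crop(s,"pics/s19.png",270,290,430,430,4)
E
```

```text
(no output)
```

View pics/s19.png

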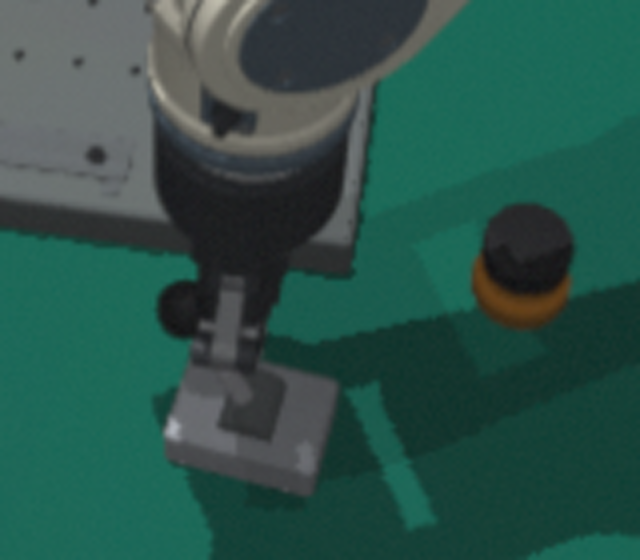

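The lever is well past upright. I'll continue gently to its limit.

{"fn": "carry_out", "kwargs": {
  "increments": "0 0.3 0 0 0 0 0;0 0.6 0 0 0 0 0;0 0.6 0 0 0 0 0"
}}

```text
clock: 21.15
tcp_pos: [458.2, 306.9, 40.7]
tool_rot: [[0.998, 0.057, 0.006], [0.057, -0.998, 0.003], [0.006, -0.003, -1.0]]
force: [-0.3, -0.3, -0.3]
grip_width: 0.0
```

{"fn": "carry_out", "kwargs": {
  "increments": "0 0.2 0 0 0 0 0;0 0.3 0 0 0 0 0;0 0.3 0 0 0 0 0"
}}

```text
clock: 21.4
tcp_pos: [459.7, 306.7, 40.5]
tool_rot: [[0.998, 0.057, 0.003], [0.057, -0.998, 0.002], [0.003, -0.002, -1.0]]
force: [-5.6, 1.3, 2.8]
grip_width: 0.0
```

{"fn": "carry_out", "kwargs": {
  "increments": "0 0.2 0 0 0 0 0;0 0.3 0 0 0 0 0;0 0.3 0 0 0 0 0"
}}

```text
clock: 21.65
tcp_pos: [459.7, 306.5, 40.4]
tool_rot: [[0.998, 0.057, -0.002], [0.057, -0.998, 0.001], [-0.002, -0.001, -1.0]]
force: [-11.7, 2.8, 6.9]
grip_width: 0.2
```

The limit is reached: 12 N with the motion stopped at the predicted x of 459. I'll back off straight away from the ball, lift and verify.

{"fn": "carry_out", "kwargs": {
  "increments": "0 -1.5 0 0 0 0 0;0 -4 0 0 0 0 0;0 -7 0 0 0 0 0;0 -9 0 2 0 0 0;0 -9 0 5 0 0 0;0 -10 -3 9 0 0 0;0 -12 -6 12 0 0 0;0 -12 -6 15 0 0 0;0 -12 -6 15 0 0 0;0 -12 -6 15 0 0 0"
}}

```text
clock: 22.48
tcp_pos: [341.2, 247.2, 192.9]
tool_rot: [[0.998, 0.056, 0.003], [0.056, -0.998, 0.005], [0.003, -0.004, -1.0]]
force: [0.3, 0.5, -0.4]
grip_width: 0.2
```

```bash
python3 - <<'E'
from h import *
s=get_image("side"); cv2.imwrite("pics/s20.png",s["image"])
d=get_image("top"); crop(d,"pics/t20.png",170,190,390,350,3.6); crop(d,"pics/t21.png",295,190,395,265,8)
crop(s,"pics/s21.png",290,330,390,430,6)
E
```

```text
(no output)
```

View pics/s20.png

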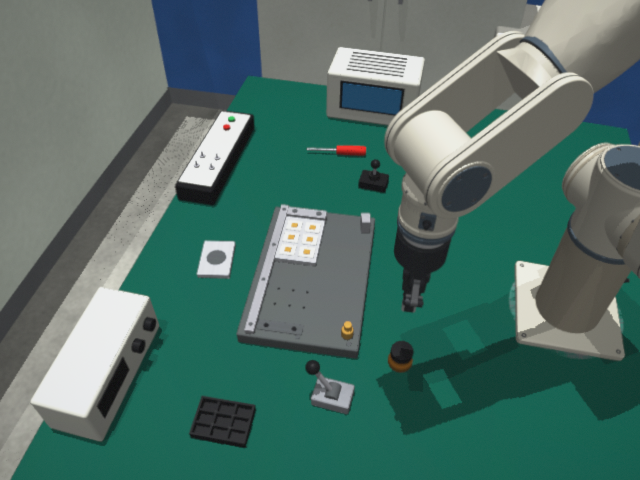

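View pics/t20.png

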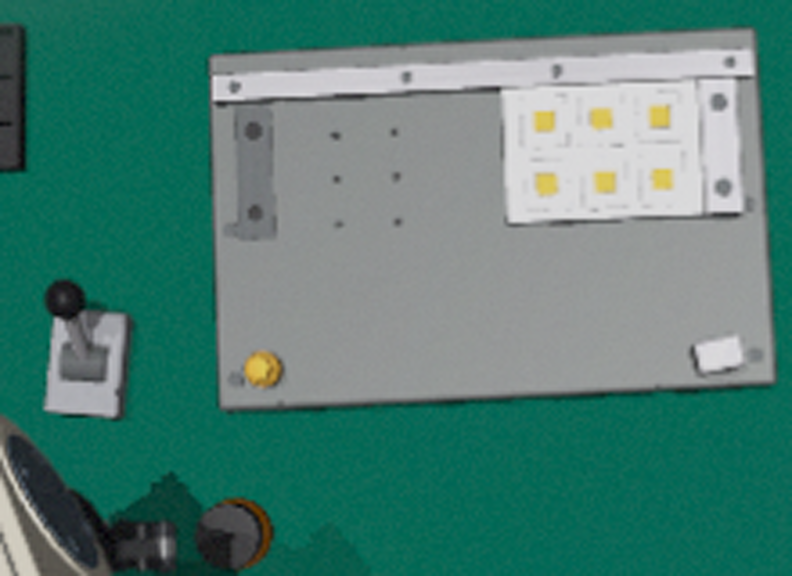

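View pics/t21.png

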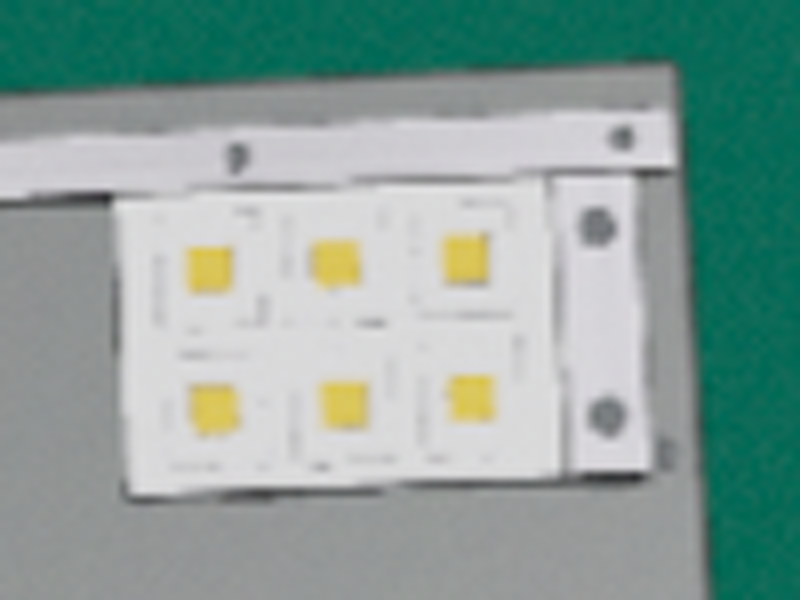

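View pics/s21.png

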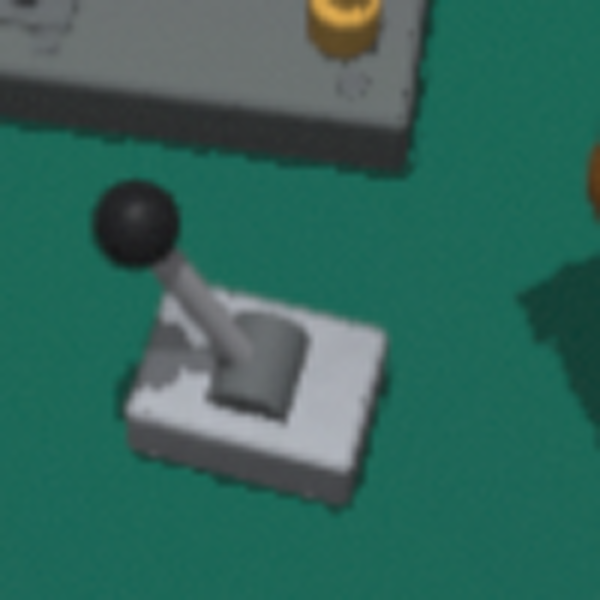

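The lever leans away, with the ball at side px (313,367) and top px (188,273). The bystanders haven't moved. A last numeric check, then I hand in.

```bash
python3 - <<'E'
from h import *
d=get_image("top"); s=get_image("side")
e1,r1=ray(d,np.array([[65,298]])/3.6+[170-.4,190-.4]); e2,r2=ray(s,np.array([[137,225]])/6+[290-.4,330-.4])
r1=r1[0];r2=r2[0];t=np.linalg.lstsq(np.c_[r1,-r2],e2-e1,rcond=None)[0];b=(e1+t[0]*r1+e2+t[1]*r2)/2
print("ball",b,"joint",0.5+np.arctan2(b[0]-444.5,b[2]-22))
st=get_state();print(st["force"],st["clock"])
from plant import hand_in
if 0.5+np.arctan2(b[0]-444.5,b[2]-22)>0.9: print(hand_in())
E
```

```text
ball [483.33225992 306.75296323  93.62332403] joint 0.9968144405655318
[-0.41429839  0.44604404  0.3997059 ] 22.6833
the job is handed in; nothing more can be done
None
```

I pushed the carrier square onto the fence, slid it along to the end stop at the -y end, and gave it one more light push into the fence. Then I pushed the vacuum lever over to its limit, backed the arm clear and handed in at 22.7 s.

**Last checks:**
- **Carrier:** it measured about (38.9, -76.8) mm in the stage frame, turned -0.17°, against a nominal (40, -78) mm. Both contacts were also felt as force: 7–9 N at the fence and 14 N at the stop. The carrier looked unchanged in the last picture after the lever push.
- **Lever:** the ball's position puts the joint at about 0.997 rad. The push stopped at about 12 N on the limit.
- **Other things:** by eye none of the bystanders had moved, and the arm was touching nothing.

**What disagreed:**
- **Missed first push:** the fingertips sat about 36 mm behind the reported TCP with the jaws at 40 mm. The first push passed over the carrier without touching it, so I found the stage by touch and repeated the push lower.
- **Small gap at the fence:** a dark line of about 1.5 mm showed after the slide to the stop. The last push moved the carrier about 1 mm towards the fence.
- **Measuring limits:** the carrier readings are about 1 mm off nominal on each axis. The camera calibration is only good to about 2 mm.

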